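Load the tipping feed tray and bring the dip pots forward

ROBOT

A 7-joint arm with a two-finger parallel gripper is mounted at the origin on the work surface. World frame = base frame: x ahead of the robot, y to its left, z up, the work surface at z = 0. Lengths are in m, angles in degrees, forces in N, time in s.
With the tool pointing down it reaches from about 0.4 to 0.85 m from the base axis. Payload 6.9 kg.
Tool frame: the origin (TCP) lies at the very end of the fingers, on their centre line; the grasp point (between the pads) lies 19 mm behind it; y points along the fingers, z is the direction in which the jaws open and shut, and the axes are right-handed (so a half turn about y gives the same grasp; the last joint's range is limited). The gripper opens to 85 mm and grips with 20 to 120 N. Pads are 22 mm wide; open, the fingers measure 114 mm over their backs; the gripper's body (76 mm by 85 mm) begins 54 mm behind the grasp point. The pads swing forward as they close: fully open they stand 13 mm farther back than shut.
Start: joints at [-67.638, 29.078, -13.613, 85.955, 7.202, 65.827, -8.869], TCP at [0.176, 0.6, 0.231] pointing down, gripper open.
Joint ranges: [-176.47, 176.47], [-13.61, 117.27], [-81.72, 77.17], [0.22, 143.17], [-87.28, 267.28], [10, 112.55], [-165.47, 165.47]. Speed limits (degrees/s): [136.94, 136.94, 180, 180, 180, 180, 180].

INTERFACE

Orientations are given as [roll, pitch, yaw] about the fixed x, y, z axes, in that order (R = Rz(yaw) Ry(pitch) Rx(roll)).
In Python, from rig import manip, eoat, solver, readout, imaging, sign_off gives the robot as it stands. Calls block until the motion is done:
- manip.move_pose(position, orientation): joint-space move of the TCP to a pose.
- manip.line_to(position, frame=None, v=0.15): straight line of the TCP; frame=None keeps the orientation; v is the mean speed in m/s.
- manip.move_j(angles): joint-space move.
- eoat.set_gripper(opening, force=None): finger opening in m; force is the grip in N (None keeps the last); returns when the fingers have stopped.
- manip.hold(seconds).
- solver.ik(position, orientation): joint angles nearest the present ones, or None.
- readout.observe(): the state.
- imaging.grab_frame(name): name is "side" or "top"; returns (picture, depth): 480x640x3 uint8, blue, green, red; 480x640 float32, m along the optical axis (not along the pixel's ray), 0 where there is no reading.
- imaging.camera_params(name): a dict with "fx", "fy", "cx", "cy" (pixels), "R" (3x3) and "t" (3): a world point X has camera coordinates R X + t. Camera axes: x right, y down, z forward; pixel columns grow to the right and rows downward; lengths in m; the calibration is good to about 2 mm. A picture is of the moment at which its call begins. camera_params takes no time and is no camera call.
A pose or a line that the arm cannot do raises manip.PlanningError and nothing moves.
- sign_off(): hands the job in, once; it reports no verdict.
The state is a dict: "t": time; "joints": joint angles; "joint_vel": joint speeds; "joint_torque": joint torques, N m; "tool_pos": TCP position; "orientation": TCP orientation; "wrist_force": force on the tool from outside, world axes, zero at the start; "moment": the same for the moment, N m; "width": finger opening in m.
Only numpy, scipy, OpenCV 4.12 (cv2) and the standard library are available. Lean on these libraries where they do the work, as an engineer would, in place of code of your own. Each camera call takes 0.05 s, during which the arm holds its last target.

TASK

Stand the loose dip pot upright in the empty place at the back of the tipping tray, behind the two pots already there, and let go of it. Then press the lip at the front of the tray gently down until the tray sits right on its stop, keep it there for a second while all three pots slide forward on their own, and let the tray come back level slowly, without letting it snap up, so that the pots stand closed up at the front. Do not touch the two pots in the tray, never force the tray against its stop, and leave the sauce bottle, the pan and the bowl where they are.

Things in the scene. Friction and masses are not known exactly. Their poses are not given: they have to be found in the camera images.
- rack: Fixed stand of the tipping tray: dark steel base 120 x 300 mm, two cheeks that carry the pivot. Origin: centre of the base's underside (0 to 15 mm above the counter, on screw feet). y runs along the tray, from the front (lip) end at -y to the back end; x runs across, parallel to the pivot, which is 100 mm above the origin. More than 20 N pressed on the tray overloads the pivot.
- tray (a joint): Tilt of the white tray, rad: 0 level (at rest, sprung up), growing as the lip goes down and the back rises, until it meets its hard stop, whose screw is set anew each time: somewhere from 0.38 to 0.50, to be found by feel. The lip needs about 2 to 5 N against the spring, varying with where the pots are. Let go when tilted it snaps up; it should rise no faster than 1.2 rad/s.
- stop: Block on the stand's base under the front of the tray, 50 x 30 x 16 mm; origin at its underside, 100 mm in -y and 8 mm up from the stand's origin. It carries the steel screw post, of unknown height (see tray), on which the tray's underside lands. Solid: force climbs steeply, some 4 N or more per mm at the lip, once the tray is on it.
- tray_mid (a point): Middle of the lane on the tray's floor, 20 mm in +y of and 12 mm above the pivot when level; turns with the tray (axes as the stand's when level). The lane is inside 280 mm long (y) and 52 mm wide (x); above the floor the side walls (4 mm thick) rise 12 mm, the front wall 30 mm, the back wall 18 mm. The floor is slick: pots begin to slide at 0.25 to 0.34 rad.
- lip (a point): The place to press: top of the flat lip that sticks out of the tray's front end, 200 mm in -y from the pivot, level with the tray's floor. The lip is 90 mm wide (x), 4 mm thick and runs 124 to 224 mm from the pivot. Pots at the front stand close by: press near this point, not nearer the pots. On the stop it is only 14 to 55 mm above the counter. Turns with the tray.
- load_spot (a point): Middle of the empty place at the back of the lane, on the floor, 110 mm in +y from tray_mid; the place is about 60 mm long. Turns with the tray.
- pot_a_mid (a point): A lidded metal dip pot, an upright cylinder 40 mm in diameter and 50 mm tall (silver, black lid), 60 to 105 g. The point is its centre, 25 mm above its underside; z is its own upright axis. This one starts in the tray, just behind the middle of the lane.
- pot_b_mid (a point): A lidded metal dip pot, an upright cylinder 40 mm in diameter and 50 mm tall (silver, black lid), 60 to 105 g. The point is its centre, 25 mm above its underside; z is its own upright axis. This one starts in the tray, behind pot_a.
- pot_c_mid (a point): A lidded metal dip pot, an upright cylinder 40 mm in diameter and 50 mm tall (silver, black lid), 60 to 105 g. The point is its centre, 25 mm above its underside; z is its own upright axis. This is the loose one, starting on the counter to the robot's left of the tray. Gripped by its upper half it clears the tray's side walls.
- pot_a: The pot of point pot_a_mid; origin at its underside.
- pot_b: The pot of point pot_b_mid; origin at its underside.
- pot_c: The loose pot of point pot_c_mid; origin at its underside.
- sauce: White squeeze bottle, 62 mm in diameter, 185 mm tall; origin at its underside. Leave alone.
- pan: Open steel pan with pickle strips, 160 x 180 x 65 mm; origin at its underside. Leave alone.
- bowl: Small metal bowl, 110 mm across, 50 mm high; origin at its underside. Leave alone.
There are look-alikes about, which are no part of the job. Leave any pink look-alike of the pot_c alone. What is shaped like the pot_b but purple is not meant.

How it is judged:
By the outcome, as a careful person would: the job done as asked, in the order asked, and still so for the second after the job is handed in, with the robot touching nothing.
It also fails if it takes over 72 s, if anything falls off the work surface, if the arm or the gripper's body presses on something with over 40 N, if the wrist force passes 120 N, or if a joint passes its speed limit or range.

## Working session

There is one attempt and no reset: what is moved stays moved. The work goes in short steps, each a Python script; the robot and the scene stay as the last script left them, time stands still between calls to the robot, and variables do not carry over. Pictures are saved under pics/ and viewed, and the job is handed in when it is done.

```bash
ls; mkdir -p pics; python3 - <<'E'
from rig import manip, eoat, solver, readout, imaging
import cv2,numpy as np
for n in("side","top"):
    p,d=imaging.grab_frame(n); cv2.imwrite(f"pics/{n}0.png",p); np.save(f"pics/{n}0.npy",d)
    print(n,imaging.camera_params(n))
s=readout.observe();print(s)
E
```

```text
pics
side {'fx': 558.0045961261137, 'fy': 558.0045961261137, 'cx': 319.9514179630072, 'cy': 240.0900943019686, 'R': array([[-0.9839702 , -0.17682039,  0.02317745],
       [-0.13109298,  0.62907172, -0.76621367],
       [ 0.12090192, -0.75696982, -0.64216774]]), 't': array([0.56450652, 0.20562329, 1.36841892])}
top {'fx': 559.0038227699091, 'fy': 559.0038227699091, 'cx': 318.4992285149633, 'cy': 239.80831232987558, 'R': array([[-2.05976624e-02, -9.99787728e-01, -4.84848796e-04],
       [-9.92187695e-01,  2.05007635e-02, -1.23058102e-01],
       [ 1.23041920e-01, -2.05364823e-03, -9.92399349e-01]]), 't': array([-0.02795884,  0.61145091,  1.35345233])}
{'t': 0.1, 'joints': array([-67.63598508,  29.12051293, -13.60852445,  86.00350493,
         7.2039753 ,  65.82666266,  -8.86944845]), 'joint_vel': array([-0.01569848, -0.13520962, -0.04855842, -0.06142071,  0.04525146,
       -0.00175444, -0.10447987]), 'joint_torque': array([-4.88527527e-03, -6.21829104e+01, -2.19472267e+00, -2.50200641e+01,
        1.24824682e-02,  7.83741125e-03, -3.63925039e-05]), 'tool_pos': array([0.17558174, 0.59935928, 0.2305151 ]), 'orientation': array([-9.00916880e+01, -3.89936784e-03, -1.63187428e+01]), 'wrist_force': array([-0.57068163, -0.02698722, -0.06838256]), 'moment': array([0.02603025, 0.00656919, 0.00339308]), 'width': 0.08522910759739669}
```

View pics/side0.png

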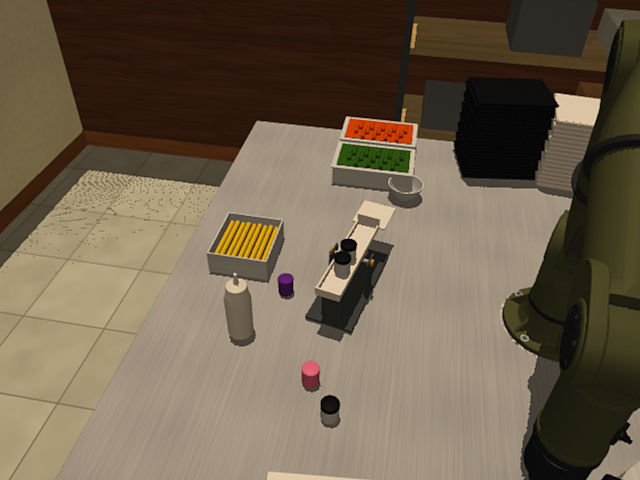

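View pics/top0.png

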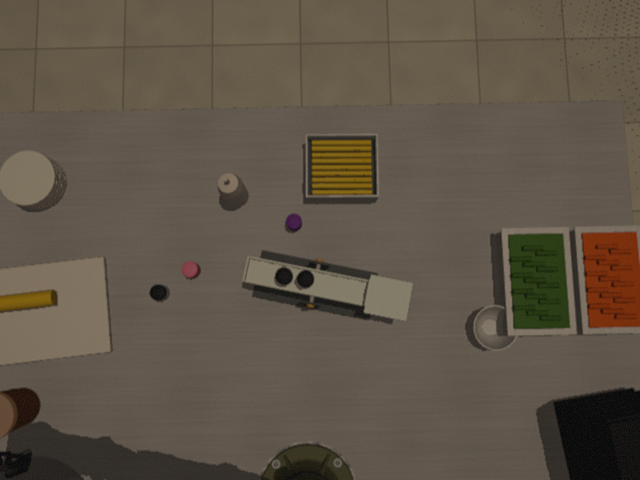

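The side view shows the loose silver pot with the black lid at (330,410), and the pink one at (311,375). The tray's lip is at about (375,213) and its back end at about (335,290). In the top view the loose pot is at (158,292) and the pots in the tray are at (284,276) and (305,279). The tray's back end is at (247,272) and the lip at (390,298).

```bash
cat > h.py <<'E'
import numpy as np,cv2
from rig import manip, eoat, solver, readout, imaging
def cloud(name,d):
    c=imaging.camera_params(name); v,u=np.mgrid[0:480,0:640]
    P=np.stack([(u-c['cx'])/c['fx']*d,(v-c['cy'])/c['fy']*d,d],-1)
    return (P-c['t'])@c['R']
def ray(name,u,v,z):
    c=imaging.camera_params(name); R=c['R'];o=-R.T@c['t']
    w=R.T@np.array([(u-c['cx'])/c['fx'],(v-c['cy'])/c['fy'],1]); return o+w*(z-o[2])/w[2]
def proj(name,X):
    c=imaging.camera_params(name); p=c['R']@np.asarray(X)+c['t']; return np.array([c['fx']*p[0]/p[2]+c['cx'],c['fy']*p[1]/p[2]+c['cy']])
E
cat > m.py <<'E'
from h import *
for n in("top","side"):
    p=cv2.imread(f"pics/{n}0.png");d=np.load(f"pics/{n}0.npy");C=cloud(n,d);ok=d>0
    print(n,"counter z",np.median(C[(ok)&(abs(C[...,0]-.5)<.03)&(abs(C[...,1]+.3)<.05)][:,2]))
    # lids: dark pixels at height 0.04-0.06 (loose) / >0.1
    g=p.max(2)
    Z=C[...,2]; inb=ok&(C[...,0]>.3)&(C[...,0]<.9)&(abs(C[...,1])<.5)
    for nm,m in(("dark high",inb&(g<50)&(Z>.13)&(Z<.22)),("dark low",inb&(g<50)&(Z>.035)&(Z<.07)&(C[...,1]>.2))):
        k,l,st,ce=cv2.connectedComponentsWithStats(m.astype(np.uint8))
        for i in range(1,k):
            if st[i,4]>15: 
                q=C[l==i];print(nm,st[i],ce[i].round(1),np.median(q,0).round(4),'zmax',np.percentile(q[:,2],[50,90]).round(4))
    m=inb&(g>100)&(p.min(2)>80)&(Z>.09)&(Z<.17)&(abs(C[...,1])<.25)
    k,l,st,ce=cv2.connectedComponentsWithStats(m.astype(np.uint8))
    for i in range(1,k):
        if st[i,4]>60: 
            q=C[l==i]; print("white",st[i],ce[i].round(1),q.min(0).round(3),q.max(0).round(3))
            r=cv2.minAreaRect((q[:,:2]*1000).astype(np.float32)); print(r)
            h,e=np.histogram(q[:,2],bins=np.arange(.09,.17,.004)); print(dict(zip(e.round(3).tolist(),h.tolist())))
E
python3 m.py
python3 - <<'E'
import cv2
p=cv2.imread('pics/top0.png');cv2.imwrite('pics/topc.png',cv2.resize(p[235:335,230:430],None,fx=4,fy=4,interpolation=cv2.INTER_CUBIC))
p=cv2.imread('pics/side0.png');cv2.imwrite('pics/sidec.png',cv2.resize(p[190:340,280:420],None,fx=4,fy=4,interpolation=cv2.INTER_CUBIC))
E
```

```text
top counter z -0.0010162824654487877
dark high [275 268  17  17 219] [283.5 275.9] [0.5149 0.0406 0.1651] zmax [0.1651 0.1682]
dark high [297 270  17  18 214] [304.8 278.6] [ 0.5075 -0.0081  0.165 ] zmax [0.165  0.1683]
dark low [150 285  17  15 203] [157.8 292. ] [0.4891 0.3539 0.0489] zmax [0.0489 0.0522]
white [218 173  20  20 268] [227.7 182.4] [0.712 0.145 0.143] [0.759 0.191 0.162]
((735.607177734375, 167.6337890625), (46.79254150390625, 43.70954132080078), 33.69977569580078)
{0.09: 0, 0.094: 0, 0.098: 0, 0.102: 0, 0.106: 0, 0.11: 0, 0.114: 0, 0.118: 0, 0.122: 0, 0.126: 0, 0.13: 0, 0.134: 0, 0.138: 0, 0.142: 6, 0.146: 66, 0.15: 139, 0.154: 50, 0.158: 6, 0.162: 1, 0.166: 0}
white [ 242  256  126   49 2467] [307.4 280.8] [ 0.449 -0.15   0.103] [0.565 0.137 0.139]
((512.7576293945312, -7.8086395263671875), (281.971923828125, 71.88130187988281), 77.3923568725586)
{0.09: 0, 0.094: 0, 0.098: 0, 0.102: 2, 0.106: 52, 0.11: 578, 0.114: 1070, 0.118: 305, 0.122: 116, 0.126: 220, 0.13: 109, 0.134: 14, 0.138: 1, 0.142: 0, 0.146: 0, 0.15: 0, 0.154: 0, 0.158: 0, 0.162: 0, 0.166: 0}
white [ 36
[... 695 characters left out ...]
15 ]
((497.884033203125, -57.84373474121094), (393.2589416503906, 91.77867889404297), 77.11077117919922)
{0.09: 0, 0.094: 0, 0.098: 0, 0.102: 0, 0.106: 0, 0.11: 98, 0.114: 922, 0.118: 364, 0.122: 78, 0.126: 199, 0.13: 73, 0.134: 18, 0.138: 4, 0.142: 14, 0.146: 14, 0.15: 0, 0.154: 0, 0.158: 0, 0.162: 0, 0.166: 0}
white [223 279  24  29 300] [233.9 288.6] [0.713 0.144 0.093] [0.767 0.196 0.169]
((739.4284057617188, 172.30117797851562), (53.8658561706543, 44.037078857421875), 25.593584060668945)
{0.09: 1, 0.094: 0, 0.098: 1, 0.102: 3, 0.106: 2, 0.11: 3, 0.114: 0, 0.118: 1, 0.122: 9, 0.126: 10, 0.13: 8, 0.134: 8, 0.138: 8, 0.142: 4, 0.146: 58, 0.15: 101, 0.154: 70, 0.158: 10, 0.162: 0, 0.166: 3}
```

View pics/topc.png

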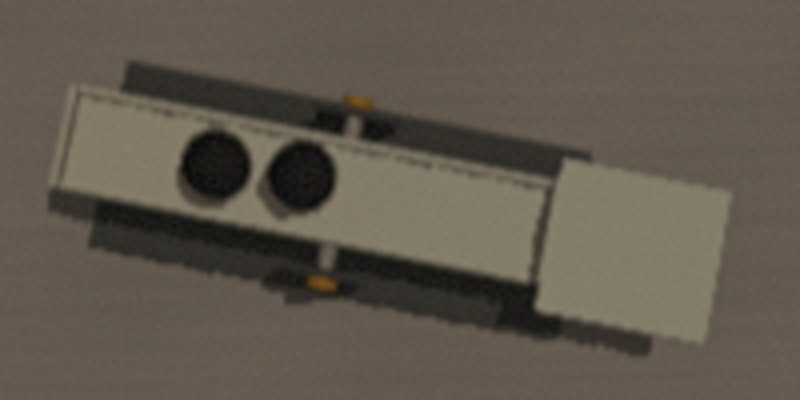

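View pics/sidec.png

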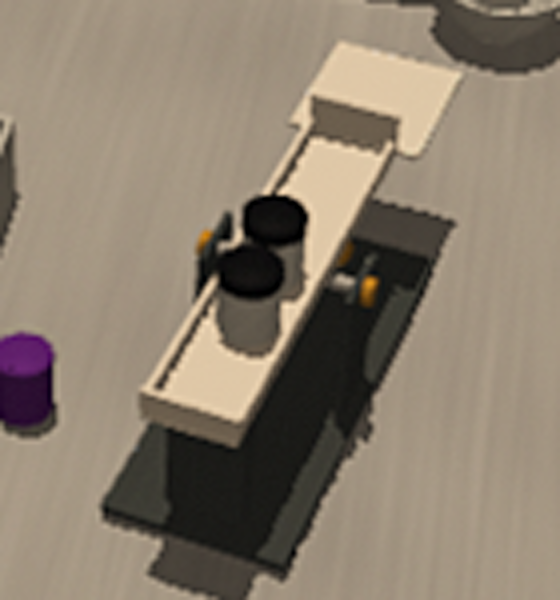

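```bash
python3 - <<'E'
from h import *
f=.1155
r=lambda x,y,z:ray('top',x/4+230-.4,y/4+235-.4,z)
B=[r(75,86,f+.016),r(50,190,f+.016)];L=[r(732,190,f),r(706,345,f)];K=[r(563,155,f),r(535,310,f)];P=[r(358,103,f-.012),r(321,283,f-.012)]
S=lambda x,y,z:ray('side',x/4+280-.4,y/4+190-.4,z)
SL=[S(343,42,f),S(463,72,f)]; SB=[S(142,392,f+.018),S(240,432,f+.018)]
SP=[S(203,238,f-.012),S(370,290,f-.012)]
M={}
for n,a in zip("B L K P SL SB SP".split(),(B,L,K,P,SL,SB,SP)):
    m=(a[0]+a[1])/2;M[n]=m;print(n,m.round(4),np.linalg.norm(a[0]-a[1]).round(4))
for a,b in(('L','B'),('SL','SB')):
    d=M[b][:2]-M[a][:2];u=d/np.linalg.norm(d);print(a,np.degrees(np.arctan2(u[1],u[0])),np.linalg.norm(d)," pivot from L",(M[a][:2]+.224*u).round(4)," from B",(M[b][:2]-.164*u).round(4))
# loose lid: circle centre from both
c=ray('top',157.8,292,.049),ray('side',329.5,404.6,.049);print(c)
p=[ray('top',283.5,275.9,f+.05),ray('top',304.8,278.6,f+.05)];print(p)
# sanity arm
print(manip.__class__,[x for x in dir(manip) if x[0]!='_'],[x for x in dir(imaging) if x[0]!='_'])
E
```

```text
B [0.5347 0.1299 0.1315] 0.0615
L [ 0.453  -0.2479  0.1155] 0.0908
K [ 0.4752 -0.1501  0.1155] 0.0912
P [ 0.5012 -0.0289  0.1035] 0.1077
SL [ 0.4525 -0.2509  0.1155] 0.0865
SB [0.5363 0.1338 0.1335] 0.0622
SP [ 0.5039 -0.0347  0.1035] 0.112
L 77.80247038286109 0.3864996987989533  pivot from L [ 0.5003 -0.029 ]  from B [ 0.5    -0.0304]
SL 77.72122504328618 0.39364740819994515  pivot from L [ 0.5002 -0.032 ]  from B [ 0.5014 -0.0265]
(array([0.48912715, 0.35421328, 0.049     ]), array([0.49041814, 0.3612245 , 0.049     ]))
[array([0.51505717, 0.03977954, 0.1655    ]), array([ 0.50802986, -0.00782932,  0.1655    ])]
<class 'host.Robot'> ['PlanningError', 'hold', 'line_to', 'move_j', 'move_pose'] ['camera_params', 'grab_frame']
```

```bash
cat >> h.py <<'E'
from scipy.spatial.transform import Rotation as Ro
ANG=np.radians(77.75); U=np.array([np.cos(ANG),np.sin(ANG),0]); SX=np.array([np.sin(ANG),-np.cos(ANG),0])
PIV=np.array([.5005,-.0292,.1035]); Zv=np.array([0,0,1.])
def tray(y,z,th):
    c,s=np.cos(th),np.sin(th); return PIV+U*(y*c-z*s)+Zv*(y*s+z*c)
def ori(yaw,th=0.):
    return (Ro.from_rotvec(SX*th)*Ro.from_euler('xyz',[-90,0,yaw],degrees=True)).as_euler('xyz',degrees=True)
E
python3 - <<'E'
from h import *
P=np.array([.4897,.3555,0])
print('load',tray(.13,.012,0),'lip',tray(-.2,.012,0))
for yaw in(77.75,-102.25,-12.25,167.75):
  for n,x,th in(('pick',P+[0,0,.017],0),('pickhi',P+[0,0,.25],0),('place',tray(.13,.035,0),0),('lip0',tray(-.2,.012,0),0),('lip.5',tray(-.2,.012,.5),.5)):
    j=solver.ik(x,ori(yaw,th)); print(yaw,n,None if j is None else np.round(j,1))
d=np.load('pics/top0.npy');p=cv2.imread('pics/top0.png').astype(int)
m=(p[...,2]-p[...,1]>60)&(p[...,0]>60); m[:, :150]=0
m=m&(np.mgrid[0:480,0:640][1]<230);v,u=np.nonzero(m);print('pink',u.mean(),v.mean(),m.sum(),ray('top',u.mean(),v.mean(),.05))
E
```

```text
load [0.5280831  0.09784004 0.1155    ] lip [ 0.45806447 -0.22464622  0.1155    ]
77.75 pick [-19.5  43.6 -31.2 102.4  31.7  43.  100.3]
77.75 pickhi [-17.3  28.8 -34.2  87.2  16.9  69.1 113.5]
77.75 place [  5.7  28.5 -28.1 106.6  17.3  49.1 136.9]
77.75 lip0 [ -14.9   42.7   66.   112.7  -47.3   57.4 -118.2]
77.75 lip.5 [  4.5  62.7  65.9 110.4 -68.9  88.6 -89. ]
-102.25 pick [-41.5  40.8   5.2 102.7  -5.7  36.7 -45.2]
-102.25 pickhi [-44.4  26.5   9.8  87.6  -4.8  66.3 -46. ]
-102.25 place [-24.4  27.6  16.8 107.  -10.6  46.9 -14.5]
-102.25 lip0 [ -9.8  36.4  53.3 112.6 -38.1  50.4  51.6]
-102.25 lip.5 [ 29.7  43.4  14.6 110.1 -45.1  53.3  65.4]
-12.25 pick [-31.9  40.8 -10.4 102.6  11.2  37.6  29. ]
-12.25 pickhi [-30.4  26.4 -12.5  87.4   6.   66.8  33.7]
-12.25 place [-10.3  26.7  -4.  106.8   2.5  46.7  62.1]
-12.25 lip0 [ 10.3  27.7  19.2 112.4 -13.2  42.  115. ]
-12.25 lip.5 [ 39.8  42.3  -1.4 110.  -34.6  47.  144.6]
167.75 pick [ -54.3   43.7   26.8  102.9  -28.8   40.3 -113.8]
167.75 pickhi [ -58.2   29.3   32.9   87.8  -16.6   67.9 -124.6]
167.75 place [-34.1  30.   32.  107.1 -20.6  48.8 -94. ]
167.75 lip0 [-14.3  41.6  64.1 112.7 -45.9  56.2 -29.7]
167.75 lip.5 [ 19.1  47.2  32.7 110.2 -54.9  62.8 -14.4]
pink 189.05882352941177 268.640522875817 153 [0.54457933 0.2781518  0.05      ]
```

```bash
python3 - <<'E'
from h import *
Y=-102.25;P=np.array([.4897,.3555,0])
manip.move_pose(P+[0,0,.12],ori(Y)); print(readout.observe()['t'])
eoat.set_gripper(.066)
manip.line_to(P+[0,0,.018],v=.12)
s=readout.observe();print(s['t'],s['tool_pos'],s['wrist_force'])
eoat.set_gripper(.030,force=30)
s=readout.observe();print(s['t'],s['width'],s['wrist_force'])
p,d=imaging.grab_frame('side');cv2.imwrite('pics/side1.png',p);cv2.imwrite('pics/side1c.png',cv2.resize(p[300:460,240:420],None,fx=3.5,fy=3.5))
E
```

```text
1.625
2.9583 [0.49015536 0.35575932 0.01863304] [ 0.54900434 -0.81912738  0.50492025]
3.3083 0.038855646015267614 [-0.47836851 -0.74745312  6.68373977]
```

View pics/side1c.png

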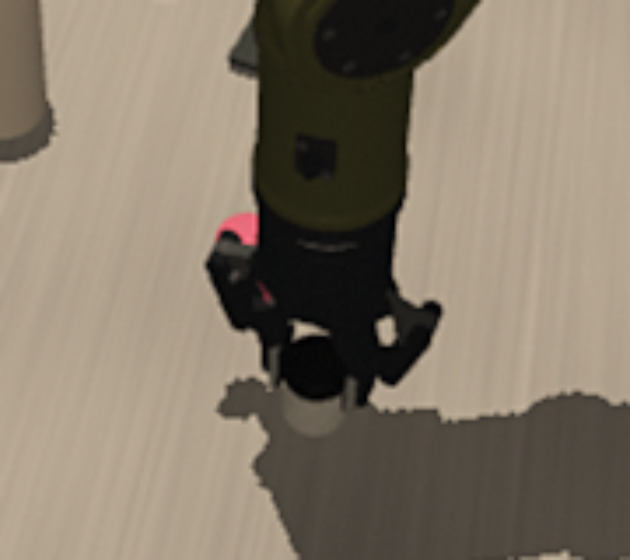

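The pot is held: width is 38.9 mm and the pads are around its upper half at about (315,370) in the crop. Next I lift it and carry it above the empty place.

```bash
python3 - <<'E'
from h import *
Y=-102.25;P=np.array([.4897,.3555,0])
manip.line_to(P+[0,0,.25],v=.2)
t=tray(.13,.012,0)
manip.move_pose(t+[0,0,.11],ori(Y))
s=readout.observe();print(s['t'],s['tool_pos'],s['orientation'],s['width'],s['wrist_force'],t)
for n in('side','top'):
    p,d=imaging.grab_frame(n);cv2.imwrite(f'pics/{n}2.png',p);np.save(f'pics/{n}2.npy',d)
p=cv2.imread('pics/side2.png');cv2.imwrite('pics/side2c.png',cv2.resize(p[170:340,250:430],None,fx=3.5,fy=3.5))
E
```

```text
5.6917 [0.52811825 0.0997211  0.22536009] [-9.00243341e+01  5.92445669e-02 -1.02136974e+02] 0.03901936825749203 [-0.022204    0.44608951 -1.41884823] [0.5280831  0.09784004 0.1155    ]
```

View pics/side2c.png

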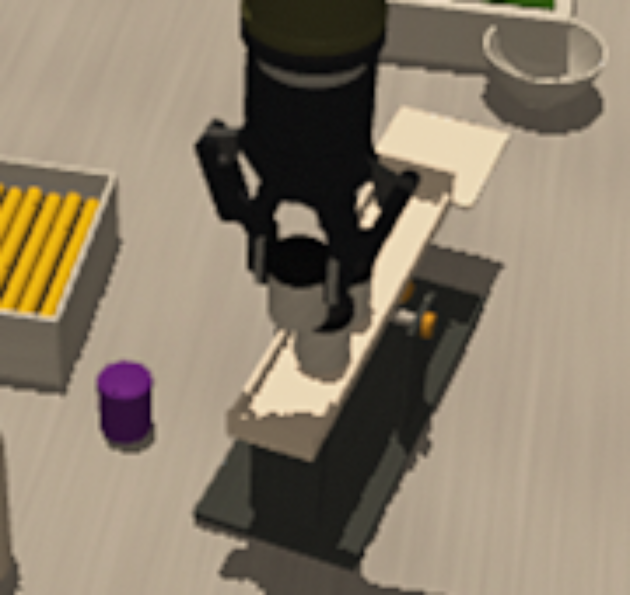

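```bash
python3 - <<'E'
from h import *
for n,r in(('side','held'),):
    d=np.load(f'pics/{n}2.npy');C=cloud(n,d);s=np.array([.5281,.0997,.2254])
    q=C[(d>0)&(np.linalg.norm((C-s)[...,:2],axis=-1)<.05)&(C[...,2]>.205)&(C[...,2]<.262)]
    a=(q-s)@SX;b=(q-s)@U
    for z in np.arange(.205,.262,.006):
        m=abs(q[:,2]-z)<.003; mm=m&(abs(a)<.02)
        if mm.sum()>4: print(z.round(3),m.sum(),'x',a[m].min().round(4),a[m].max().round(4),'u max',np.percentile(b[mm],95).round(4),'med x',np.median(a[mm]).round(4))
E
```

```text
0.211 33 x -0.0187 0.0148 u max 0.0231 med x -0.0062
0.217 36 x -0.0192 0.0152 u max 0.0218 med x -0.0046
0.223 33 x -0.0237 0.0157 u max 0.0222 med x -0.0047
0.229 41 x -0.0267 0.0271 u max 0.0222 med x -0.006
0.235 59 x -0.032 0.0299 u max 0.0219 med x -0.0027
0.241 62 x -0.033 0.0322 u max 0.0221 med x -0.0061
0.247 61 x -0.034 0.0334 u max 0.0239 med x -0.0046
0.253 139 x -0.0321 0.0327 u max 0.0222 med x -0.0006
0.259 120 x -0.0338 0.0333 u max 0.0187 med x 0.0
```

```bash
python3 - <<'E'
from h import *
Y=-102.25
t=tray(.128,.012,0)
manip.line_to(t+[0,0,.040],v=.12); manip.hold(.3)
s=readout.observe();print(s['t'],s['tool_pos'],s['wrist_force']);b=s['wrist_force'][2]
z=.024
while z>.0145:
    manip.line_to(t+[0,0,z],v=.03); manip.hold(.1)
    s=readout.observe();f=s['wrist_force'][2]-b;print(round(z,4),(s['tool_pos']-t).round(4),round(f,2))
    if f>1.0:break
    z-=.001
s=readout.observe();print(s['t'])
p,d=imaging.grab_frame('side');cv2.imwrite('pics/side3c.png',cv2.resize(p[170:340,250:430],None,fx=3.5,fy=3.5))
E
```

```text
6.825 [0.52793298 0.09594001 0.1560439 ] [ 0.41470145 -0.90576753 -1.19495115]
0.024 [ 0.0001 -0.      0.0241] 1.13
7.6083
```

View pics/side3c.png

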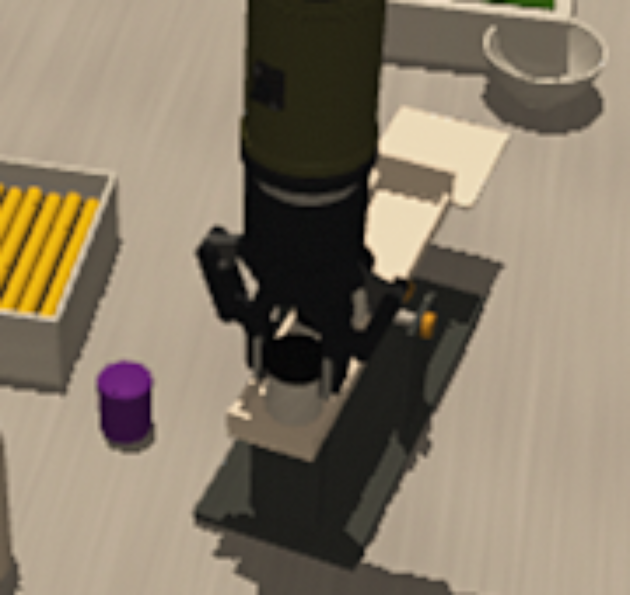

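```bash
cat >> h.py <<'E'
def F(n=5,dt=.02):
    v=[]
    for i in range(n): manip.hold(dt); v.append(readout.observe()['wrist_force'])
    return np.mean(v,0),np.std(v,0)
E
python3 - <<'E'
from h import *
t=tray(.128,.012,0)
print(F())
for z in np.arange(.0235,.0155,-.0007):
    manip.line_to(t+[0,0,z],v=.03)
    f,sd=F(4);w=f[2];print(round(z,4),(readout.observe()['tool_pos'][2]-t[2]).round(4),f.round(2),sd[2].round(2))
    if w>1.5:break
print(readout.observe()['t'])
E
```

```text
(array([ 0.02593533,  0.05444114, -0.91965019]), array([0.30267862, 0.28091164, 0.54186462]))
0.0235 0.0235 [-0.09  0.16 -0.84] 0.55
0.0228 0.0228 [ 0.21 -0.3  -0.72] 0.74
0.0221 0.0221 [ 0.32 -0.62 -0.95] 0.54
0.0214 0.0214 [-0.08  0.33 -0.9 ] 0.95
0.0207 0.0207 [ 0.4  -0.34 -1.13] 0.34
0.02 0.02 [-0.15  0.04 -0.24] 0.42
0.0193 0.0196 [-1.11  0.12  4.21] 0.69
9.9583
```

Contact came at a TCP height of 19.6 mm above the assumed floor, so the tray floor is near z = 0.1165. Releasing now.

```bash
python3 - <<'E'
from h import *
t=tray(.128,.012,0)
manip.line_to(t+[0,0,.0198],v=.03); print(F(3)[0])
eoat.set_gripper(.066)
manip.line_to(t+[0,0,.14],v=.15)
print(readout.observe()['t'])
# move above lip, closing on the way
manip.move_pose(tray(-.2,.1,0),ori(-102.25)); eoat.set_gripper(0.0)
s=readout.observe();print(s['t'],s['tool_pos'],s['width'],s['joints'])
for n in('side','top'):
    p,d=imaging.grab_frame(n);cv2.imwrite(f'pics/{n}4.png',p);np.save(f'pics/{n}4.npy',d)
p=cv2.imread('pics/side4.png');cv2.imwrite('pics/side4c.png',cv2.resize(p[150:340,260:440],None,fx=3.2,fy=3.2))
p=cv2.imread('pics/top4.png');cv2.imwrite('pics/top4c.png',cv2.resize(p[235:345,230:430],None,fx=4,fy=4))
th=.5;[print(solver.ik(tray(-.2,.012,a),ori(-102.25,a)).round(1)) for a in(0,.25,.5)]
E
```

```text
[-0.28190162 -0.07630584  1.60294892]
11.5833
13.475 [ 0.45807186 -0.22463945  0.20350667] -7.633167193755423e-05 [ 10.25405572  21.12409716  18.39294446 105.74591285  -8.03950266
  54.38862552  19.93794592]
[ 12.1  27.4  16.4 112.4 -11.2  41.8  22.9]
[ 26.9  33.7   8.4 111.7 -26.6  43.5  42.7]
[ 37.4  42.3   2.3 110.  -37.2  48.3  57.3]
```

View pics/side4c.png

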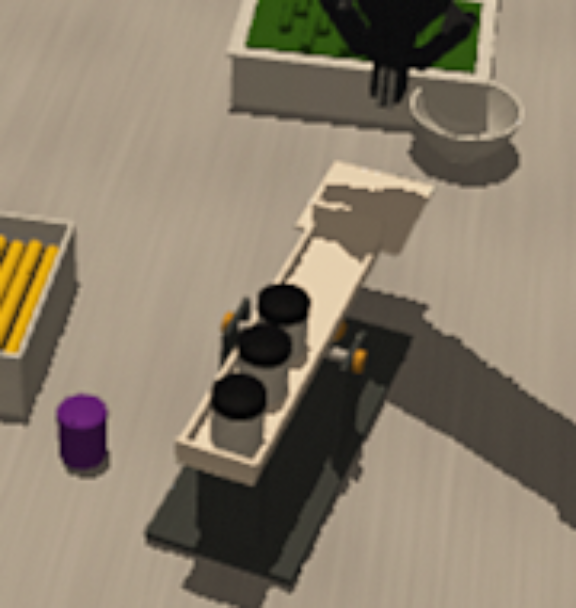

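View pics/top4c.png

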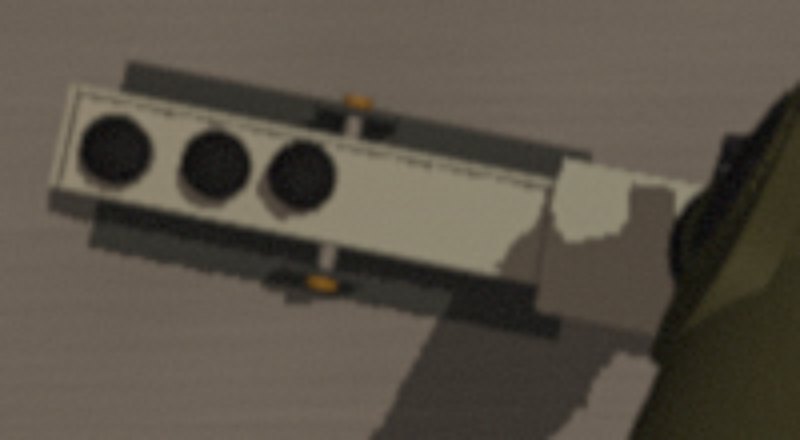

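The third pot stands upright at the back (lid at (115,151) in the top crop). The other two are where they were, at (215,165) and (302,176). Now I touch the lip and tip the tray.

```bash
cat > press.py <<'E'
from h import *
import h,json
Y=-102.25
h.PIV[2]=.1045
def go(th,off,v=.05): manip.line_to(tray(-.2,.012+off,th),ori(Y,th),v=v)
E
python3 - <<'E'
from press import *
go(0,.012,.12); manip.hold(.2)
b=F(8)[0]; print('base',b.round(2))
off=.006
while off>-.005:
    go(0,off,.03); f=F(4)[0]-b
    print(round(off,4),f.round(2))
    if f[2]>1.2:break
    off-=.001
s=readout.observe();print(s['t'],s['tool_pos'])
json.dump(dict(off=off,b=b.tolist()),open('st.json','w'))
E
```

```text
base [ 0.04  0.2  -0.13]
0.006 [-0.1  -0.5   0.36]
0.005 [ 0.17 -0.03  0.33]
0.004 [ 0.1  -0.28 -0.35]
0.003 [ 0.2  -0.05  0.18]
0.002 [-0.19 -0.27 -0.02]
0.001 [-0.1  -0.02  0.24]
0.0 [-0.5   0.03  2.63]
17.0 [ 0.45818096 -0.22472833  0.11666101]
```

```bash
python3 - <<'E'
from press import *
st=json.load(open('st.json'));b=np.array(st['b']);log=[]
def fn(th,n):
    f,sd=F(n,.015);f=f-b; nrm=-np.sin(th)*U+np.cos(th)*Zv; return f@nrm,f
th=0.
ok=True
while th<.355:
    th=min(th+.06,.36); go(th,0,.06); a,f=fn(th,3); print(round(th,3),round(a,2),f.round(2))
    if a>9: ok=False;break
base=[]; 
while ok and th<.52:
    th+=.003; go(th,0,.03); a,f=fn(th,5); print(round(th,4),round(a,2),end=' | ')
    if a>9: break
    if len(base)>=3 and a>np.median(base[-5:])+1.7:
        a2,f=fn(th,6)
        print('chk',round(a2,2),end=' ')
        if a2>np.median(base[-5:])+1.5: break
        a=a2
    base.append(a)
s=readout.observe();print('\nend',th,s['t'],s['tool_pos'],(s['tool_pos']-tray(-.2,.012,th)).round(4))
json.dump(dict(th=th,b=b.tolist(),base=base),open('st.json','w'))
p,d=imaging.grab_frame('side');cv2.imwrite('pics/side5c.png',cv2.resize(p[150:340,260:440],None,fx=3.2,fy=3.2))
np.save('pics/side5.npy',d)
E
```

```text
0.06 3.93 [-1.39 -2.22  3.78]
0.12 4.03 [-1.61 -2.17  3.76]
0.18 4.12 [-1.7  -2.51  3.67]
0.24 4.54 [-1.77 -2.72  3.93]
0.3 4.61 [-1.   -2.25  4.08]
0.36 4.21 [-1.78 -2.92  3.28]
0.363 3.03 | 0.366 2.8 | 0.369 2.8 | 0.372 2.79 | 0.375 2.93 | 0.378 3.09 | 0.381 2.7 | 0.384 2.84 | 0.387 2.79 | 0.39 3.43 | 0.393 2.57 | 0.396 2.77 | 0.399 3.04 | 0.402 3.08 | 0.405 2.97 | 0.408 3.65 | 0.411 5.75 | chk 5.55 
end 0.41100000000000003 25.1667 [ 0.46056607 -0.21316117  0.03575103] [-0.     -0.0001  0.0002]
```

View pics/side5c.png

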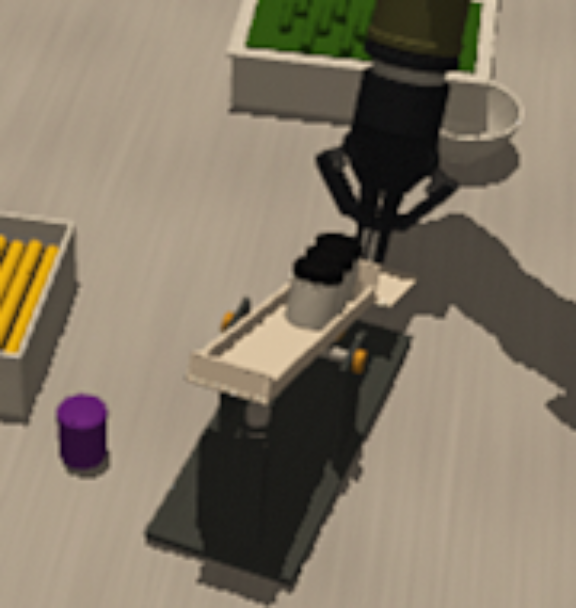

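The tray is on its stop at about 0.41 rad: force rose from about 2.9 to 5.6 N over two steps. The picture shows the pots closed up against the front wall around (325,260) in the crop. Next I hold for over a second and then return slowly.

```bash
python3 - <<'E'
from press import *
st=json.load(open('st.json'));b=np.array(st['b']);th=st['th']
t0=readout.observe()['t']
for i in range(3):
    manip.hold(.4); f,_=F(4); print(((f-b)@(-np.sin(th)*U+np.cos(th)*Zv)).round(2))
print('held',readout.observe()['t']-t0)
while th>0:
    th=max(th-.04,0); go(th,0,.04); print(round(th,3),(readout.observe()['wrist_force']-b).round(1))
go(0,0,.02); f,_=F(4);print((f-b).round(2))
go(0,.003,.01); f,_=F(4);print((f-b).round(2))
go(0,.12,.1)
s=readout.observe();print(s['t'])
manip.move_pose(s['tool_pos']-U*.12+Zv*.1,s['orientation'])
s=readout.observe();print(s['t'])
for n in('side','top'):
    p,d=imaging.grab_frame(n);cv2.imwrite(f'pics/{n}6.png',p);np.save(f'pics/{n}6.npy',d)
p=cv2.imread('pics/side6.png');cv2.imwrite('pics/side6c.png',cv2.resize(p[150:340,260:440],None,fx=3.2,fy=3.2))
E
```

```text
5.89
5.15
5.72
held 1.4000000000000021
0.371 [ 0.4 -0.7  2.9]
0.331 [ 0.7 -0.5  3.6]
0.291 [ 0.3 -0.5  2.4]
0.251 [0.8 0.2 2.5]
0.211 [-0.7 -0.5  2.8]
0.171 [0.2 0.6 1.3]
0.131 [0.6 0.7 2.5]
0.091 [0.1 0.8 2.1]
0.051 [ 0.6 -0.8  1.1]
0.011 [-0.1 -0.3  2. ]
0 [-0.1 -0.4  1.4]
[-0.62 -0.98  1.49]
[ 0.16 -0.66 -0.11]
32.5167
33.1833
```

View pics/side6c.png

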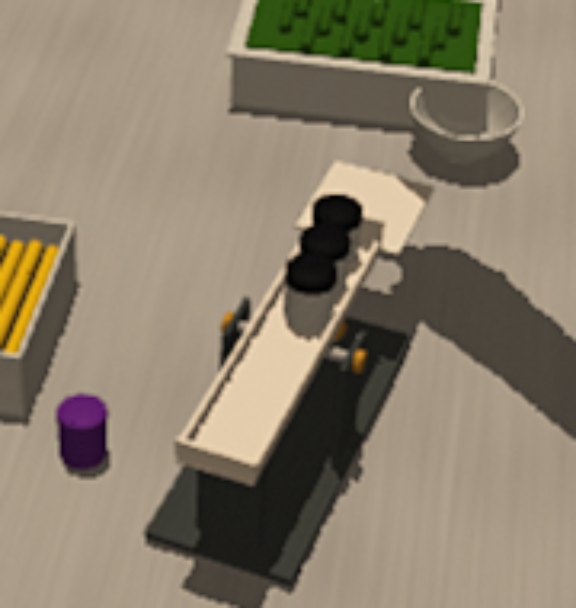

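View pics/top6.png

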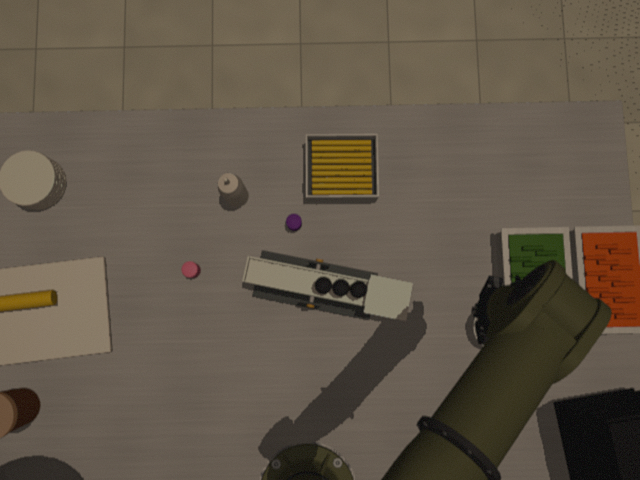

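```bash
python3 - <<'E'
from h import *
d=np.load('pics/top6.npy');p=cv2.imread('pics/top6.png');C=cloud('top',d)
r=C-PIV; y=r@U; x=r@SX
m=(d>0)&(p.max(2)<50)&(C[...,2]>.155)&(abs(x)<.04)&(y>-.14)&(y<.17)
print('lids: y range',np.percentile(y[m],[1,99]).round(4),'x',np.percentile(x[m],[1,99]).round(4),'z',np.median(C[...,2][m]).round(4))
lp=(d>0)&(abs(x)<.04)&(y<-.13)&(y>-.22)&(abs(C[...,2]-.115)<.03); print('lip slope',np.polyfit(y[lp],C[...,2][lp],1))
s=readout.observe();print(s['t'],s['wrist_force'])
from rig import sign_off; print(sign_off())
E
```

```text
lids: y range [-0.1151 -0.0036] x [-0.0199  0.019 ] z 0.1651
lip slope [-0.00293996  0.11482339]
33.2833 [ 0.02037735  0.48559381 -0.05196054]
the job is handed in; nothing more can be done
None
```

The job is done and handed in at about 33 s, within the 72 s limit. No verdict was reported.

- **Placing:** I gripped the loose pot by its upper half and set it upright in the back place, feeling for the floor. I released it there without disturbing the other two pots.
- **Tipping:** I pressed the lip with closed fingers, following the tray's arc. The stop showed up at about 0.41 rad, where the force rose from about 2.9 N to 5.6 N. I held it there for 1.4 s at 5–6 N, well under the 20 N limit.
- **Letting it back:** I brought the tray level slowly, at roughly 0.2 rad/s commanded. The finger still felt about 1.5 N when it was level, so the tray did not snap up. Then I lifted clear.

**Last checks:**
- The lip measured level, with a slope of -0.003.
- All three lids are at the same height. They span 112 mm against a nominal 120 mm, with the front lid's edge measured 5 mm behind the front wall. I put both shortfalls down to the lids' dark edges being only partly picked up.
- In the picture the pots stand closed up at the front.
- The bottle, pan and both look-alikes are where they were. The bowl looks unmoved in the side view, but the arm hides it in the last top view.
- The wrist force was near zero.
- One check misled me: while lowering the pot, a first contact signal turned out to be sensor noise. I repeated it with averaged readings before letting go.

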